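# Reseat the sample tray on the sliding viewing stage by feel

## Task

Pick up the white three-footed sample tray by its handle and set it on the sliding stage so that all three ball feet are fully home: one in the round pit, one in the groove, one on the lower ledge. Nobody measured where the stage's seat block was left, so rest the feet lightly on it and feel along until they drop in, never bumping or pressing hard, and settle the tray fully down before you let go. Leave the other things on the bench alone.

Things in the scene. Friction and masses are not known exactly. Their poses are not given: they have to be found in the camera images.
- tray: White tray, 115 (x) by 124 (y) mm, 0.3 to 0.65 kg, on three equal steel balls, 16 mm diameter. Origin: level with the balls' lowest points, below the handle's centre; z up. Floor 14 to 19 mm above the origin, a lip to 28 mm along three edges; the +x edge has no lip and two balls beneath it. Once home, its axes are parallel to the bed's.
- handle (a point): Centre of the tray's handle bar, 55 mm above the tray's origin: pinch it here from above, fingers closing along the tray's x. The bar is 12 mm thick (x), 70 mm long (y), from 45 to 65 mm above the origin; below it the handle is open between two posts at y = +-29 mm.
- foot_pit (a point): Lowest point of the ball that belongs in the round pit: x = +35, y = +45, z = 0 mm in the tray's frame.
- foot_groove (a point): Lowest point of the ball that belongs in the groove: x = +35, y = -45, z = 0 mm in the tray's frame.
- foot_ledge (a point): Lowest point of the ball that belongs on the lower ledge: x = -45, y = 0, z = 0 mm in the tray's frame.
- stand: Fixed bed of the sliding stage, 200 (x) by 120 (y) by 30 mm; origin under its centre, z up. On its two rails along x sits a bare aluminium seat block (dark steel inserts), 126 mm wide (y), clamped by the last user anywhere within 24 mm either side of the middle; this offset s along the bed's x is NOT in this pose. The clamp holds firm under the forces allowed.
- deck_level (a point): Fixed to the bed, not to the block: x = y = 0, z = 50 mm in the bed's frame, the height of the block's flat high deck (x = s-27 to s+64 mm). In the deck: a 45-degree conical pit, mouth 16 mm across, centre x = s+35, y = +45 mm; and a 45-degree V groove, 16 mm wide, along y from -61 to -29 mm, centre line x = s+35 mm.
- ledge_level (a point): Fixed to the bed: x = y = 0, z = 45.3 mm, the height of the block's flat lower ledge (x = s-70 to s-27 mm) and of all three balls' lowest points when home. The tray's origin is then at x = s, y = 0, z = 45.3 mm in the bed's frame; with two balls on the flat deck a level tray is at z = 50 mm: it drops 4.7 mm going home.
- magnifier: Bystander: green hand magnifier lying flat, ring 84 mm across, handle along its +x to 136 mm; origin below the lens centre.
- cell: Bystander: round battery cell standing up, 33 mm diameter, 58 mm high; origin under its centre.
- tub: Bystander: open white tub of used cells, 150 by 120 by 55 mm; origin under its centre.
- jar: Bystander: clear jar with black cap, 70 mm diameter, 90 mm high; origin under its centre.
Things that resemble listed ones, but are neither listed nor needed, are in the scene too. Leave any turquoise look-alike of the stand alone.

How it is judged:
By the outcome, as a careful person would: the job done as asked, in the order asked, and still so for the second after the job is handed in, with the robot touching nothing.
It also fails if it takes over 61 s, if anything falls off the work surface, if the arm or the gripper's body presses on something with over 40 N, if the wrist force passes 120 N, or if a joint passes its speed limit or range.

## Robot

A 6-joint arm with a two-finger parallel gripper is mounted at the origin on the work surface. World frame = base frame: x ahead of the robot, y to its left, z up, the work surface at z = 0. Lengths are in m, angles in rad, forces in N, time in s.
With the tool pointing down it reaches from about 0.35 to 0.775 m from the base axis. Payload 5.5 kg.
Tool frame: the origin (TCP) lies at the very end of the fingers, on their centre line; the grasp point (between the pads) lies 19 mm behind it; z points along the fingers, y is the line along which they close (so a half turn about z gives the same grasp; the last joint's range is limited). The gripper opens to 85 mm and grips with 20 to 120 N. Pads are 22 mm wide; open, the fingers measure 114 mm over their backs; the gripper's body (76 mm by 85 mm) begins 54 mm behind the grasp point. The pads swing forward as they close: fully open they stand 13 mm farther back than shut.
Start: joints at [-1.453, 0.313, 0.046, 1.304, 0, 1.431], TCP at [0.147, -0.556, 0.231] pointing down, gripper open.
Joint ranges: [-2.76, 2.76], [-0.86, 1.69], [-1.03, 1.26], [-2.2, 2.34], [-1.47, 1.5], [-3.14, 3.14]. Speed limits (rad/s): [2.57, 2.57, 3.14, 3.14, 3.14, 3.14].

## Interface

Orientations are given as a unit quaternion [w, x, y, z].
In Python, from workcell import env, imaging, ticket gives the robot as it stands. The module is installed in compiled form; this text tells all that it offers.
- The arm moves only by the tool apply_moves, never from a script. Its argument "rows" is a list of rows, each an object with "xyz": the shift along the tool's x, y, z in mm, a list of three; "turn": the turn, a rotation vector about the tool's x, y, z in rad, a list of three; "grip": the opening, from 0 (shut) to 1 (fully open). A call has 1 to 12 rows; each row is the pose to reach, as a shift and turn from the pose commanded when the call began, along the tool's axes at that moment; what a row does not reach only later rows make up. A row lasts 1/12 s, in which the tool goes at most 41.7 mm and 7.16 degrees, less where a joint would pass 70% of its speed; a pose out of reach is approached as far as the arm can. A call with a gripper value outside its range is refused whole. The fingers move at their own pace and stop on an object; "force" is the grip in N (left out, the last holds). Time passes only in rows, so rows that repeat a pose let the fingers close. It gives the time, the measured TCP pose, the force, the opening and the grip force at its end, in the units of the state.
- env.get_state(): the state, without advancing time (a new reading comes with each control period).
- imaging.read_camera(name): name is "side" or "top" or "wrist"; returns a dict with "color" (384x512x3 uint8, blue, green, red), "z_map" (384x512 float32, m along the optical axis (not along the pixel's ray), 0 where there is no reading), "camera_matrix" (3x3 intrinsics, pixels), "k1" (the pictures are not rectified: a ray, as slopes to the right and down, at radius r is drawn at 1 + k1 r^2 times it, then the intrinsics apply), "view" (4x4, takes a point from world to camera coordinates). Camera axes: x right, y down, z forward; pixel columns grow to the right and rows downward; lengths in m; the calibration is good to about 2 mm. A picture is of the moment at which its call begins.
- ticket.hand_in(): hands the job in; it is judged then, once.
The state is a dict: "clock": time; "joint_pos": joint angles; "qvel": joint speeds; "tau": joint torques, N m; "tcp_pos": TCP position; "orientation": TCP orientation; "wrist_force": force on the tool from outside, world axes, zero at the start; "ft_torque": the same for the moment, N m; "finger_gap": finger opening in m; "grip_force": force on a finger pad.
Only numpy, scipy, OpenCV 4.12 (cv2) and the standard library are available. Lean on these libraries where they do the work, as an engineer would, in place of code of your own. Each camera call takes 0.05 s, during which the arm holds its last target. There are 200 camera calls.

## Working session

There is one attempt and no reset: what is moved stays moved. The work goes in short steps, Python scripts to look and compute and a tool call to move; the robot and the scene stay as the last step left them, time stands still between calls to the robot, and variables do not carry over. Pictures are saved under pics/ and viewed, at most 10 in all, crops included, and the job is handed in when it is done.

Besides the shell and the picture viewer there is one more tool, called after ">>>" as name([rows], argument=value, ...), one row to a line, values as JSON. apply_moves: Moves the arm, as the interface text tells. Its arguments: {"type":"object","properties":{"rows":{"type":"array"},"force":{"type":"number"}},"required":["rows"]}

```bash
mkdir -p pics
cat > h.py <<'E'
import numpy as np, cv2
from workcell import env, imaging, ticket
from scipy.spatial.transform import Rotation as R
def cam(n):
    c=imaging.read_camera(n); return c
def ray(c,px):
    K=np.array(c["camera_matrix"],float); k=float(c["k1"])
    p=cv2.undistortPoints(np.array(px,float).reshape(-1,1,2),K,np.array([k,0,0,0,0.]))
    return p.reshape(-1,2)
def pts(c,px):
    px=np.array(px).reshape(-1,2); s=ray(c,px)
    z=np.array([c["z_map"][int(round(v)),int(round(u))] for u,v in px])
    P=np.c_[s*z[:,None],z]; V=np.array(c["view"]); 
    return (P-V[:3,3])@V[:3,:3]
def cloud(c):
    h,w=c["z_map"].shape; u,v=np.meshgrid(np.arange(w),np.arange(h))
    s=ray(c,np.c_[u.ravel(),v.ravel()]); z=c["z_map"].ravel()
    V=np.array(c["view"]); P=(np.c_[s*z[:,None],z]-V[:3,3])@V[:3,:3]; P[z<=0]=np.nan
    return P.reshape(h,w,3)
def onplane(c,px,z):
    s=ray(c,px); V=np.array(c["view"]); d=np.c_[s,np.ones(len(s))]@V[:3,:3]; o=-V[:3,:3].T@V[:3,3]
    return o+d*((z-o[2])/d[:,2])[:,None]
def proj(c,P):
    V=np.array(c["view"]); K=np.array(c["camera_matrix"],float)
    return cv2.projectPoints(np.array(P,float).reshape(-1,1,3),cv2.Rodrigues(V[:3,:3])[0],V[:3,3],K,np.array([float(c["k1"]),0,0,0,0.]))[0].reshape(-1,2)
def st():
    s=env.get_state(); return s
E
python3 - <<'E'
from h import *
import pickle
C={n:cam(n) for n in("top","side","wrist")}
pickle.dump(C,open("c0.pkl","wb"))
for n in("top","side"): cv2.imwrite(f"pics/{n}0.png",cv2.resize(C[n]["color"],(768,576)))
s=st(); print({k:np.round(v,4) for k,v in s.items()})
for n in C: V=C[n]["view"]; print(n,-V[:3,:3].T@V[:3,3],C[n]["camera_matrix"],C[n]["k1"])
E
```

```text
{'clock': np.float64(0.15), 'joint_pos': array([-1.4526,  0.3138,  0.0453,  1.3036, -0.    ,  1.4312]), 'qvel': array([-0.0002, -0.0023,  0.0022,  0.0001,  0.0006,  0.0008]), 'tau': array([ 2.40000e-03, -4.81065e+01,  2.98816e+01,  1.39000e-02,
       -2.00000e-04, -0.00000e+00]), 'tcp_pos': array([ 0.1465, -0.5556,  0.2306]), 'orientation': array([-7.000e-04,  9.917e-01,  1.285e-01, -0.000e+00]), 'wrist_force': array([-0.8286,  0.3839, -0.1834]), 'ft_torque': array([ 0.0245, -0.0095,  0.026 ]), 'grip_force': np.float64(0.0), 'finger_gap': np.float64(0.0854)}
top [ 0.23302551 -0.01021427  1.66561214] [[414.21520788   0.         250.74994813]
 [  0.         414.21520788 188.80094477]
 [  0.           0.           1.        ]] -0.09888142476436663
side [ 0.48883791 -0.98598669  0.86057841] [[408.28703418   0.         250.92004363]
 [  0.         408.28703418 200.33846829]
 [  0.           0.           1.        ]] 0.037570162748431654
wrist [ 0.22093852 -0.53790787  0.3729029 ] [[309.55078013   0.         257.63243863]
 [  0.         309.55078013 188.29289838]
 [  0.           0.           1.        ]] -0.011828519387030778
```

View pics/top0.png

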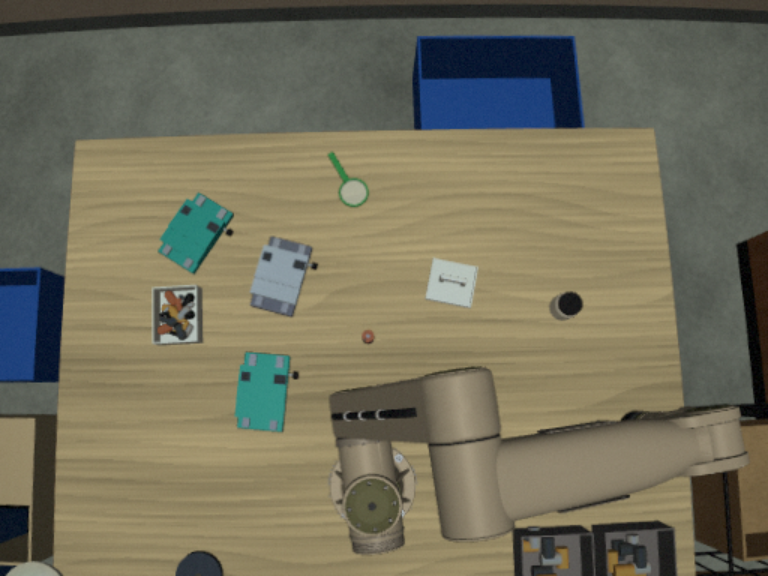

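View pics/side0.png

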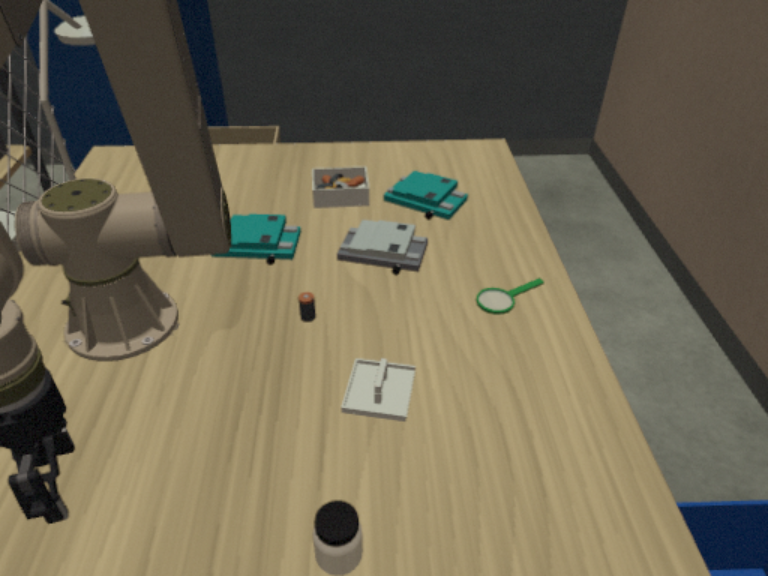

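Candidates, in top.png pixels:
- Tray: the only white lipped plate with a bar is at (452,282). The white tub at (177,315) holds cells, so it isn't the tray.
- Stand: the bare grey block is at (282,277). The turquoise look-alikes at (196,233) and (264,392) are to be left alone.

Next I'll measure both and check them in one close crop.

Run:
```python
from h import *
import pickle
C=pickle.load(open("c0.pkl","rb"))
def rect(P):
    r=cv2.minAreaRect((P[:,:2]*1000).astype(np.float32)); return np.round(r[0],1),np.round(r[1],1),round(r[2],1)
for n,f in(("top",1),("side",1)):
    c=C[n];P=cloud(c)
    t0=pts(c,[[452/1.5,282/1.5]])[0] if n=="top" else pts(c,[[380/1.5,400/1.5]])[0]
    s0=pts(c,[[282/1.5,285/1.5]])[0] if n=="top" else pts(c,[[375/1.5,240/1.5]])[0]
    print(n,t0,s0)
    for nm,q,rad,lo,hi in(("tray",t0,.12,.01,.08),("handle",t0,.08,.045,.08),("deck",s0,.16,.0475,.06),("ledge+",s0,.16,.04,.06),("stand",s0,.15,.012,.08)):
        m=(np.linalg.norm(P[...,:2]-q[:2],axis=2)<rad)&(P[...,2]>lo)&(P[...,2]<hi)
        Q=P[m]
        if len(Q)>5: print(nm,len(Q),rect(Q),"med z",np.median(Q[:,2]).round(4),np.percentile(Q[:,2],[5,95]).round(4))
c=C["top"]["color"]
a=cv2.resize(c[150:225,155:225],(560,600),interpolation=cv2.INTER_CUBIC)[:, :400]
a=cv2.resize(c[150:220,160:215],(396,504),interpolation=cv2.INTER_CUBIC); b=cv2.resize(c[160:215,275:330],(396,504),interpolation=cv2.INTER_CUBIC)
cv2.imwrite("pics/crop1.png",np.hstack([a,b]))
```

```text
top [ 0.52738411 -0.22783353  0.01931311] [0.5234663  0.22588084 0.05208602]
tray 899 (array([ 530.3, -226.7]), array([206.6, 214.5]), 38.9) med z 0.0215 [0.0134 0.0624]
handle 71 (array([ 529.9, -223.4]), array([68.3, 14.1]), 78.8) med z 0.0645 [0.0495 0.0712]
deck 692 (array([554.7, 234.5]), array([123.8, 135.1]), 73.4) med z 0.0516 [0.0479 0.0573]
ledge+ 1017 (array([567.9, 230.9]), array([124.4, 162.6]), 73.7) med z 0.0497 [0.0427 0.0567]
stand 1522 (array([540. , 232.5]), array([260.9, 212.4]), 19.1) med z 0.0467 [0.0189 0.0561]
side [ 0.5250032  -0.26267376  0.0299878 ] [0.53556166 0.20718903 0.05348401]
tray 1592 (array([ 523.5, -226.4]), array([132.4, 115. ]), 77.1) med z 0.02 [0.0166 0.0628]
handle 123 (array([ 526.1, -228.2]), array([70.8, 11.8]), 77.2) med z 0.0638 [0.0489 0.0669]
deck 483 (array([555.7, 231.8]), array([130.1, 133.5]), 70.6) med z 0.05 [0.0478 0.053 ]
ledge+ 809 (array([551.9, 233.4]), array([134.7, 134.5]), 74.6) med z 0.0485 [0.0426 0.0524]
stand 1414 (array([551.4, 222.4]), array([156.1, 197.6]), 73.5) med z 0.044 [0.0169 0.0518]
```

View pics/crop1.png

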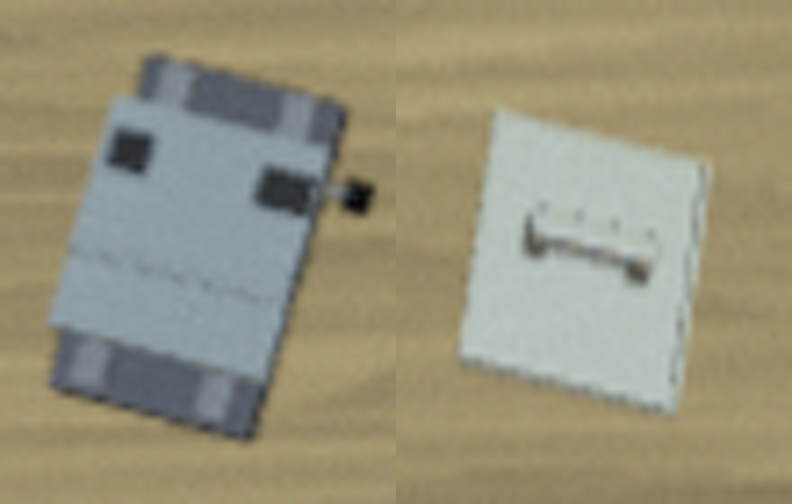

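The stand crop shows a bare grey block: the pit insert (128,150) is at the left, the groove insert (283,190) at the right, and the ledge is below the joint line at row 265. So the bed's +x points up the image, with yaw about -16.5°. In the tray crop the handle bar runs from (530,235) to (640,265). Which edge has no lip still needs a close look, so I'm moving above the tray.

>>> apply_moves([
  {"xyz": [417,-154,0],"turn": [0,0,-1.104],"grip": 1},
  {"xyz": [417,-154,0],"turn": [0,0,-1.104],"grip": 1},
  {"xyz": [417,-154,0],"turn": [0,0,-1.104],"grip": 1},
  {"xyz": [417,-154,0],"turn": [0,0,-1.104],"grip": 1},
  {"xyz": [417,-154,0],"turn": [0,0,-1.104],"grip": 1},
  {"xyz": [417,-154,0],"turn": [0,0,-1.104],"grip": 1},
  {"xyz": [417,-154,0],"turn": [0,0,-1.104],"grip": 1},
  {"xyz": [417,-154,0],"turn": [0,0,-1.104],"grip": 1},
  {"xyz": [417,-154,0],"turn": [0,0,-1.104],"grip": 1},
  {"xyz": [417,-154,0],"turn": [0,0,-1.104],"grip": 1},
  {"xyz": [417,-154,0],"turn": [0,0,-1.104],"grip": 1},
  {"xyz": [417,-154,0],"turn": [0,0,-1.104],"grip": 1},
], force=40)

```text
clock: 1.15
tcp_pos: [0.5142, -0.2972, 0.2306]
orientation: [-0.0, 0.775, 0.632, 0.001]
wrist_force: [0.6, 0.0, -0.4]
finger_gap: 0.0856
grip_force: 0.0
```

Run:
```python
from h import *
import pickle
c=cam("wrist"); pickle.dump(c,open("w1.pkl","wb"))
s=st(); print(s["clock"],s["tcp_pos"],s["orientation"],s["joint_pos"],s["wrist_force"]); V=c["view"]; print(V[:3,:3],-V[:3,:3].T@V[:3,3])
P=cloud(c)
m=(np.linalg.norm(P[...,:2]-[.525,-.227],axis=2)<.09)
for lo,hi in((.01,.04),(.023,.04),(.055,.075)):
    Q=P[m&(P[...,2]>lo)&(P[...,2]<hi)]; print(lo,len(Q),cv2.minAreaRect((Q[:,:2]*1000).astype(np.float32)),np.median(Q[:,2]))
# lip profile
Rz=R.from_euler('z',-12,degrees=True).as_matrix()[:2,:2]
q=(P[...,:2]-[.525,-.227])@Rz
for a,b,nm in((.05,.064,"+x"),(-.064,-.05,"-x")):
    k=m&(q[...,0]>a)&(q[...,0]<b)&(abs(q[...,1])<.05)&(P[...,2]>.01); print(nm,np.percentile(P[k][:,2],[50,75,90,95]))
for a,b,nm in((.055,.068,"+y"),(-.068,-.055,"-y")):
    k=m&(q[...,1]>a)&(q[...,1]<b)&(abs(q[...,0])<.05)&(P[...,2]>.01); print(nm,np.percentile(P[k][:,2],[50,75,90,95]))
cv2.imwrite("pics/w1.png",cv2.resize(c["color"],(768,576)))
```

```text
1.2 [ 0.51235517 -0.29864887  0.23057881] [-4.18750827e-04  7.75507560e-01  6.31338139e-01 -4.95563469e-05] [-6.63102793e-01  3.49706892e-01  9.58139221e-02  1.31774191e+00
  8.97477327e-05  1.11193467e+00] [-0.33764192 -0.68857844 -0.73073603]
[[ 0.97926143 -0.2025886   0.00221455]
 [-0.19441193 -0.93654899  0.29168473]
 [-0.05701797 -0.28606615 -0.95651195]] [ 0.53130811 -0.22535437  0.37310799]
0.01 11962 ((529.1300048828125, -226.2412567138672), (124.87345886230469, 115.50895690917969), 77.02279663085938) 0.018737460397269593
0.023 1503 ((529.12109375, -226.26275634765625), (124.87380981445312, 115.46685028076172), 77.04576110839844) 0.02740801333794038
0.055 945 ((531.4674072265625, -227.04000854492188), (69.45832061767578, 11.979791641235352), 77.0909423828125) 0.06435623324897205
+x [0.01865264 0.01918187 0.01961634 0.01985968]
-x [0.02735784 0.02785366 0.02828086 0.0285107 ]
+y [0.02216211 0.02731253 0.02802384 0.0283395 ]
-y [0.3084336  0.31387959 0.31734388 0.31864211]
```

View pics/w1.png

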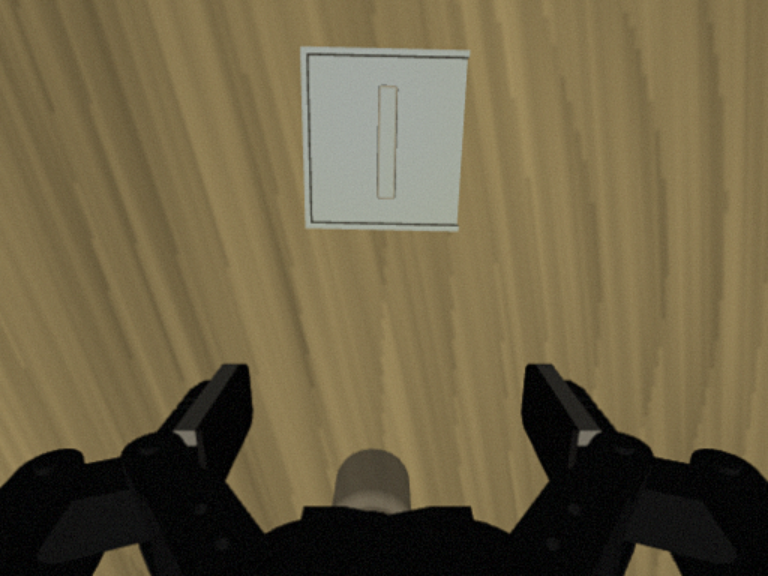

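The wrist view shows the tray at (302–468, 48–230): lips on the left, top and bottom, none on the right edge (x=465). So the tray's +x is to the right, world yaw about -13°, with the bar centred at (387,142). That agrees with the depth heights (+x edge 19 mm, -x edge 28 mm). I'll go above the handle.

>>> apply_moves([
  {"xyz": [74,4,60],"turn": [0,0,0.022],"grip": 1},
  {"xyz": [74,4,110],"turn": [0,0,0.022],"grip": 1},
  {"xyz": [74,4,110],"turn": [0,0,0.022],"grip": 1},
  {"xyz": [74,4,110],"turn": [0,0,0.022],"grip": 1},
  {"xyz": [74,4,110],"turn": [0,0,0.022],"grip": 1},
  {"xyz": [74,4,110],"turn": [0,0,0.022],"grip": 1},
])

```text
clock: 1.7
tcp_pos: [0.5295, -0.2303, 0.122]
orientation: [0.0, 0.784, 0.621, -0.0]
wrist_force: [-1.0, -0.6, 1.2]
finger_gap: 0.0853
grip_force: 0.0
```

Run:
```python
from h import *
c=cam("wrist"); s=st(); print(s["clock"],s["tcp_pos"],s["orientation"],np.abs(s["qvel"]).max())
P=cloud(c); m=(np.linalg.norm(P[...,:2]-[.531,-.227],axis=2)<.1)
for lo,hi in((.055,.072),(.023,.035)):
    Q=P[m&(P[...,2]>lo)&(P[...,2]<hi)]; print(len(Q),cv2.minAreaRect((Q[:,:2]*1000).astype(np.float32)),np.median(Q[:,2]))
```

```text
1.75 [ 0.53044011 -0.23117264  0.12319025] [1.38019076e-03 7.84279788e-01 6.20405731e-01 1.95366569e-04] 0.026459464667335335
1732 ((531.3630981445312, -226.7485809326172), (70.04125213623047, 12.029184341430664), 77.11451721191406) 0.06440546728344537
2719 ((528.7900390625, -226.76075744628906), (124.7854995727539, 115.35848999023438), 77.09475708007812) 0.027376018953265586
```

>>> apply_moves([
  {"xyz": [4,0,30],"turn": [0,0,0],"grip": 1},
  {"xyz": [4,0,60],"turn": [0,0,0],"grip": 1},
  {"xyz": [4,0,75],"turn": [0,0,0],"grip": 1},
  {"xyz": [4,0,86],"turn": [0,0,0],"grip": 1},
  {"xyz": [4,0,86],"turn": [0,0,0],"grip": 0.5},
  {"xyz": [4,0,86],"turn": [0,0,0],"grip": 0.3},
  {"xyz": [4,0,86],"turn": [0,0,0],"grip": 0},
  {"xyz": [4,0,86],"turn": [0,0,0],"grip": 0},
  {"xyz": [4,0,86],"turn": [0,0,0],"grip": 0},
  {"xyz": [4,0,86],"turn": [0,0,0],"grip": 0},
  {"xyz": [4,0,86],"turn": [0,0,0],"grip": 0},
], force=50)

```text
clock: 2.67
tcp_pos: [0.5312, -0.2256, 0.0363]
orientation: [0.001, 0.784, 0.621, 0.0]
wrist_force: [-1.8, 0.8, 5.3]
finger_gap: 0.0111
grip_force: 49.7
```

Run:
```python
from h import *
s=st();print({k:np.round(v,4) for k,v in s.items()})
```

```text
{'clock': np.float64(2.6667), 'joint_pos': array([-5.4070e-01,  4.4590e-01, -2.6180e-01,  8.6160e-01, -1.0000e-04,
        1.2612e+00]), 'qvel': array([ 0.0004,  0.0002,  0.0017, -0.003 ,  0.0005, -0.0017]), 'tau': array([ 3.09000e-02, -4.83029e+01,  2.44483e+01, -4.84900e-01,
        2.52000e-02, -1.11400e-01]), 'tcp_pos': array([ 0.5312, -0.2256,  0.0363]), 'orientation': array([7.000e-04, 7.839e-01, 6.209e-01, 2.000e-04]), 'wrist_force': array([-1.8285,  0.7536,  5.2828]), 'ft_torque': array([ 0.0896,  0.2039, -0.0728]), 'grip_force': np.float64(49.7323), 'finger_gap': np.float64(0.0111)}
```

>>> apply_moves([
  {"xyz": [0,0,0],"turn": [0,0,0],"grip": 0},
  {"xyz": [0,0,-3],"turn": [0,0,0],"grip": 0},
  {"xyz": [0,0,-10],"turn": [0,0,0],"grip": 0},
  {"xyz": [0,0,-30],"turn": [0,0,0],"grip": 0},
  {"xyz": [0,0,-55],"turn": [0,0,0],"grip": 0},
  {"xyz": [0,0,-80],"turn": [0,0,0],"grip": 0},
  {"xyz": [0,0,-105],"turn": [0,0,0],"grip": 0},
  {"xyz": [0,0,-120],"turn": [0,0,0],"grip": 0},
  {"xyz": [0,0,-120],"turn": [0,0,0],"grip": 0},
  {"xyz": [0,0,-120],"turn": [0,0,0],"grip": 0},
], force=80)

```text
clock: 3.5
tcp_pos: [0.5309, -0.2254, 0.1554]
orientation: [0.0, 0.784, 0.621, 0.0]
wrist_force: [-0.2, -0.0, -6.9]
finger_gap: 0.0108
grip_force: 78.7
```

>>> apply_moves([
  {"xyz": [20,-5,-135],"turn": [0,0,0.057],"grip": 0},
  {"xyz": [55,-13,-155],"turn": [0,0,0.057],"grip": 0},
  {"xyz": [90,-20,-175],"turn": [0,0,0.057],"grip": 0},
  {"xyz": [125,-28,-195],"turn": [0,0,0.057],"grip": 0},
  {"xyz": [160,-36,-215],"turn": [0,0,0.057],"grip": 0},
  {"xyz": [195,-44,-235],"turn": [0,0,0.057],"grip": 0},
  {"xyz": [230,-52,-250],"turn": [0,0,0.057],"grip": 0},
  {"xyz": [265,-60,-264],"turn": [0,0,0.057],"grip": 0},
  {"xyz": [300,-68,-264],"turn": [0,0,0.057],"grip": 0},
  {"xyz": [330,-75,-264],"turn": [0,0,0.057],"grip": 0},
  {"xyz": [347,-78,-264],"turn": [0,0,0.057],"grip": 0},
  {"xyz": [347,-78,-264],"turn": [0,0,0.057],"grip": 0},
])

```text
clock: 4.5
tcp_pos: [0.5336, 0.1349, 0.4178]
orientation: [-0.002, 0.8, 0.6, -0.001]
wrist_force: [0.0, -0.8, -6.4]
finger_gap: 0.0106
grip_force: 79.9
```

Run:
```python
from h import *
import pickle
c=cam("wrist"); pickle.dump(c,open("w2.pkl","wb"))
s=st(); print(s["clock"],s["tcp_pos"],s["orientation"],s["wrist_force"],s["ft_torque"],s["joint_pos"])
P=cloud(c); m=(np.linalg.norm(P[...,:2]-[.55,.232],axis=2)<.14)
for lo,hi in((.048,.056),(.0435,.0475),(.042,.056),(.02,.06),(.02,.036)):
    Q=P[m&(P[...,2]>lo)&(P[...,2]<hi)]; print(lo,len(Q),cv2.minAreaRect((Q[:,:2]*1000).astype(np.float32)),np.median(Q[:,2]))
cv2.imwrite("pics/w2.png",cv2.resize(c["color"],(768,576)))
```

```text
4.55 [0.5337283  0.13657446 0.41768314] [-2.27950528e-03  7.99523814e-01  6.00630041e-01 -1.69813401e-04] [ 0.10513338  1.86529562 -5.17304617] [ 0.15116118 -0.08878486  0.02690435] [0.10273127 0.30118212 0.48628833 1.75854363 0.00373157 1.95573728]
0.048 4738 ((578.3897705078125, 228.31613159179688), (124.79686737060547, 91.43132019042969), 73.65422058105469) 0.049854907346563664
0.0435 2322 ((557.1340942382812, 234.2166290283203), (124.64237213134766, 133.3811798095703), 73.7387924194336) 0.04508465583111522
0.042 7339 ((557.7245483398438, 234.29931640625), (125.06825256347656, 134.5738983154297), 73.79586791992188) 0.04914024959565754
0.02 9880 ((559.4576416015625, 233.77980041503906), (125.091064453125, 199.0001220703125), 73.75057220458984) 0.04700742757926009
0.02 2540 ((559.3719482421875, 233.61758422851562), (118.04308319091797, 198.9547882080078), 73.6277084350586) 0.02231932085231437
```

View pics/w2.png

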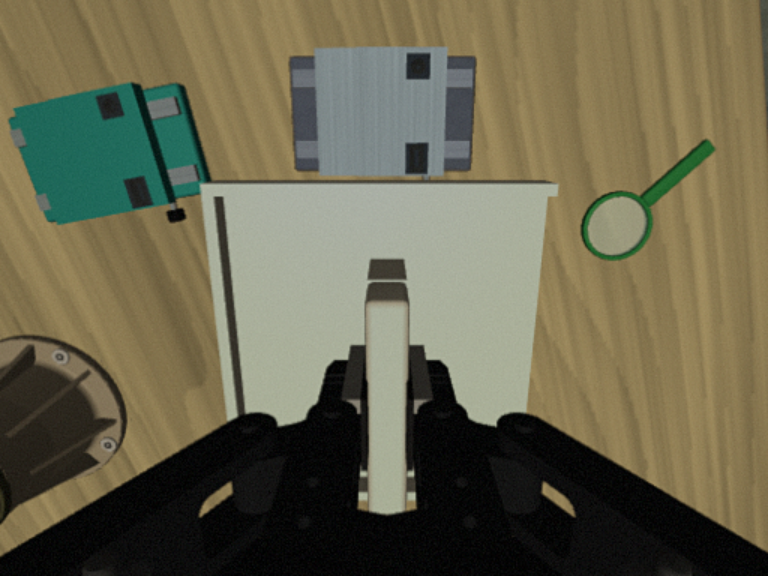

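The wrist image shows the grey stand at (290–475, 48–175), with its inserts at (418,66) and (417,157). The held tray fills (203–555, 185–420) and its missing lip is at the right, so it is the right way round. By depth the bed centre is (559.4, 233.7) mm at yaw -16.3°, the deck is at 49.9 mm and the ledge at 45.1 mm. That puts s at about +1 mm, with home at about (560.5, 233.4). Next I'll measure the tray in the hand.

Run:
```python
from h import *
import pickle
c=pickle.load(open("w2.pkl","rb")); P=cloud(c)
t=np.array([.5337283,.13657446,.41768314]); Rt=R.from_quat([7.99523814e-01,6.00630041e-01,-1.69813401e-04,-2.27950528e-03]).as_matrix()
Q=(P-t)@Rt*1000 # tool frame mm
def rc(m,n):
    q=Q[m]; r=cv2.minAreaRect(q[:,:2].astype(np.float32)); print(n,m.sum(),np.round(r[0],1),np.round(r[1],1),round(r[2],2),"z",np.percentile(q[:,2],[5,50,95]).round(1))
    A=np.c_[q[:,:2],np.ones(len(q))]; print("  slope",np.linalg.lstsq(A,q[:,2],rcond=None)[0].round(4))
b=(abs(Q[...,0])<90)&(abs(Q[...,1])<90)
V,U=np.mgrid[:384,:512]
bar=(U>245)&(U<271)&(V>192)&(V<335)
rc(bar&b&(Q[...,2]>-40)&(Q[...,2]<-5),"bar")
rc(b&(V<265)&(Q[...,2]>12)&(Q[...,2]<26)&(Q[...,0]>15),"floor")
rc(b&(V<265)&(Q[...,2]>5)&(Q[...,2]<26)&(Q[...,0]>10),"tray")
print(R.from_matrix(Rt).as_euler('ZYX',degrees=True))
```

```text
bar 3537 [0.1 3.2] [65.7 11. ] 0.54 z [-29.1 -28.2 -26.4]
  slope [ 2.43000e-02  4.50000e-03 -2.79845e+01]
floor 15117 [37.3  0.7] [ 44.7 115.6] 0.04 z [16.4 17.7 18.9]
  slope [2.70000e-03 1.60000e-03 1.76028e+01]
tray 19715 [34.7  0.4] [ 49.8 116. ] 0.16 z [ 8.6 17.6 18.8]
  slope [-8.80000e-02  1.68000e-02  1.95953e+01]
[ 7.38300216e+01 -1.41333876e-01 -1.79779466e+02]
```

>>> apply_moves([
  {"xyz": [25,-1,15],"turn": [0,0,0],"grip": 0},
  {"xyz": [50,-2,45],"turn": [0,0,0],"grip": 0},
  {"xyz": [75,-3,75],"turn": [0,0,0],"grip": 0},
  {"xyz": [95,-4,105],"turn": [0,0,0],"grip": 0},
  {"xyz": [103,-4,135],"turn": [0,0,0],"grip": 0},
  {"xyz": [103,-4,165],"turn": [0,0,0],"grip": 0},
  {"xyz": [103,-4,195],"turn": [0,0,0],"grip": 0},
  {"xyz": [103,-4,225],"turn": [0,0,0],"grip": 0},
  {"xyz": [103,-4,255],"turn": [0,0,0],"grip": 0},
  {"xyz": [103,-4,280],"turn": [0,0,0],"grip": 0},
  {"xyz": [103,-4,288],"turn": [0,0,0],"grip": 0},
  {"xyz": [103,-4,288],"turn": [0,0,0],"grip": 0},
])

```text
clock: 5.55
tcp_pos: [0.5563, 0.2291, 0.1264]
orientation: [-0.002, 0.801, 0.598, -0.004]
wrist_force: [-1.2, -0.7, -5.3]
finger_gap: 0.0108
grip_force: 79.7
```

>>> apply_moves([
  {"xyz": [0,0,0],"turn": [0,0,0],"grip": 0},
  {"xyz": [0,0,0],"turn": [0,0,0],"grip": 0},
  {"xyz": [0,0,0],"turn": [0,0,0],"grip": 0},
  {"xyz": [0,0,0],"turn": [0,0,0],"grip": 0},
  {"xyz": [0,0,0],"turn": [0,0,0],"grip": 0},
])

```text
clock: 5.97
tcp_pos: [0.5605, 0.2304, 0.1327]
orientation: [0.001, 0.801, 0.598, 0.001]
wrist_force: [-0.1, -0.4, -6.2]
finger_gap: 0.0107
grip_force: 79.8
```

```bash
cat > sv.py <<'E'
from h import *
import pickle,sys
C0=pickle.load(open("c0.pkl","rb"))["side"]; c=cam("side")
s=st(); print(s["clock"],s["tcp_pos"].round(4),R.from_quat(np.roll(s["orientation"],-1)).as_euler('ZYX',degrees=True).round(2),"F",s["wrist_force"].round(2),"T",s["ft_torque"].round(3),"g",s["finger_gap"],s["grip_force"])
if len(sys.argv)>1: cv2.imwrite("pics/%s.png"%sys.argv[1],cv2.resize(c["color"][130:190,210:300],(792,528),interpolation=cv2.INTER_CUBIC))
E
python3 sv.py s1; python3 sv.py
```

```text
6.0167 [0.5602 0.2303 0.1324] [ 7.3500e+01 -5.0000e-02  1.7991e+02] F [ 0.69 -0.53 -5.4 ] T [-0.05  -0.054  0.019] g 0.01079330690021953 79.75342869758606
6.0667 [0.5601 0.2302 0.1321] [ 7.3500e+01 -4.0000e-02  1.7993e+02] F [-0.04 -0.33 -5.34] T [-0.025 -0.007  0.015] g 0.010700991327149455 79.75238084793091
```

Run:
```python
from h import *
s=st(); c=cam("wrist"); P=cloud(c); print(s["tcp_pos"],st()["tcp_pos"])
t=s["tcp_pos"]; Rt=R.from_quat(np.roll(s["orientation"],-1)).as_matrix(); Q=(P-t)@Rt*1000
V,U=np.mgrid[:384,:512]; b=(abs(Q[...,0])<90)&(abs(Q[...,1])<90)&(V<265)
for nm,m in(("floor",b&(Q[...,2]>12)&(Q[...,2]<26)&(Q[...,0]>15)),("tray",b&(Q[...,2]>5)&(Q[...,2]<26)&(Q[...,0]>10))):
    q=Q[m]; r=cv2.minAreaRect(q[:,:2].astype(np.float32)); print(nm,r,q[:,0].max(),q[:,1].min(),q[:,1].max(),np.median(q[:,2]))
# beyond-tray stand
m=(np.linalg.norm(P[...,:2]-[.56,.234],axis=2)<.16)
for lo,hi in((.02,.036),(.042,.056)):
    q=P[m&(P[...,2]>lo)&(P[...,2]<hi)]*1000
    if len(q)>30: print(len(q),cv2.minAreaRect(q[:,:2].astype(np.float32)))
v=np.array(c["view"]);print("cam in tool",(-v[:3,:3].T@v[:3,3]-t)@Rt)
```

```text
[0.56007266 0.23024398 0.13210194] [0.55989702 0.2302116  0.13184003]
floor ((38.12083435058594, 0.044284820556640625), (46.2502555847168, 115.57247924804688), 0.04739842936396599) 61.270272668038565 -57.72295116084836 57.838183503751495 17.88567735084679
tray ((35.63628005981445, -0.18302154541015625), (51.257991790771484, 116.03839111328125), 0.009823692962527275) 61.270272668038565 -58.20268037619201 57.838183503751495 17.733368162331047
1965 ((559.39013671875, 235.40853881835938), (121.98121643066406, 198.50746154785156), 73.7223892211914)
2560 ((573.3786010742188, 290.13446044921875), (9.14516544342041, 134.80111694335938), 73.66849517822266)
cam in tool [ 0.07420756  0.0023731  -0.14236902]
```

View pics/s1.png

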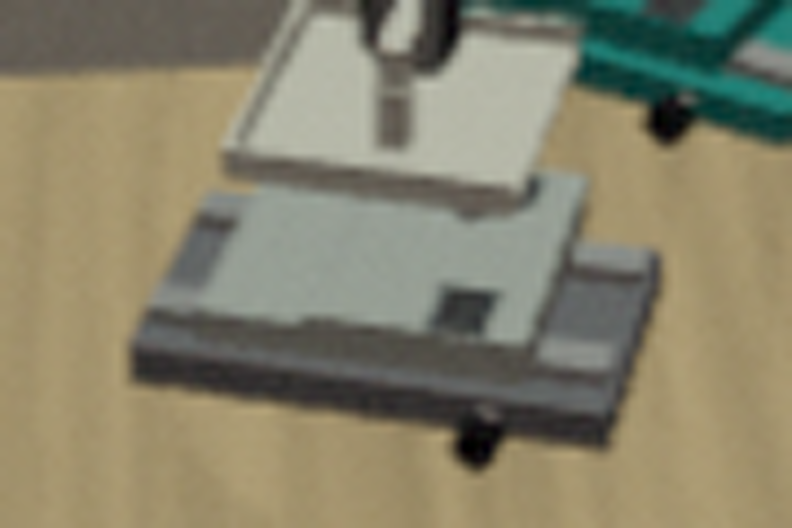

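The side view shows the tray above the seat and level with it, its feet still up. It also shows the round-pit insert hidden behind the tray and the groove insert at (465,312). I'll correct by (+3.9, -3.1) mm and lower to just above the deck.

>>> apply_moves([
  {"xyz": [4,-3,10],"turn": [0,0,-0.003],"grip": 0},
  {"xyz": [4,-3,20],"turn": [0,0,-0.003],"grip": 0},
  {"xyz": [4,-3,30],"turn": [0,0,-0.003],"grip": 0},
  {"xyz": [4,-3,36],"turn": [0,0,-0.003],"grip": 0},
  {"xyz": [4,-3,38],"turn": [0,0,-0.003],"grip": 0},
  {"xyz": [4,-3,38],"turn": [0,0,-0.003],"grip": 0},
  {"xyz": [4,-3,38],"turn": [0,0,-0.003],"grip": 0},
  {"xyz": [4,-3,38],"turn": [0,0,-0.003],"grip": 0},
  {"xyz": [4,-3,38],"turn": [0,0,-0.003],"grip": 0},
  {"xyz": [4,-3,38],"turn": [0,0,-0.003],"grip": 0},
  {"xyz": [4,-3,38],"turn": [0,0,-0.003],"grip": 0},
  {"xyz": [4,-3,38],"turn": [0,0,-0.003],"grip": 0},
])

```text
clock: 7.12
tcp_pos: [0.5581, 0.2349, 0.0935]
orientation: [0.0, 0.8, 0.6, 0.0]
wrist_force: [-0.1, -0.3, -5.5]
finger_gap: 0.0105
grip_force: 79.7
```

```bash
python3 sv.py
```

```text
7.1667 [0.558  0.2349 0.0935] [ 73.67  -0.   179.98] F [ 0.02 -0.32 -6.07] T [-0.047  0.067 -0.037] g 0.010635405899290734 79.70596432685852
```

>>> apply_moves([
  {"xyz": [0,0,1],"turn": [0,0,0],"grip": 0},
  {"xyz": [0,0,2],"turn": [0,0,0],"grip": 0},
  {"xyz": [0,0,3],"turn": [0,0,0],"grip": 0},
  {"xyz": [0,0,4],"turn": [0,0,0],"grip": 0},
  {"xyz": [0,0,5],"turn": [0,0,0],"grip": 0},
  {"xyz": [0,0,5.5],"turn": [0,0,0],"grip": 0},
  {"xyz": [0,0,5.5],"turn": [0,0,0],"grip": 0},
  {"xyz": [0,0,5.5],"turn": [0,0,0],"grip": 0},
  {"xyz": [0,0,5.5],"turn": [0,0,0],"grip": 0},
])

```text
clock: 7.92
tcp_pos: [0.558, 0.2349, 0.0878]
orientation: [0.0, 0.8, 0.6, -0.0]
wrist_force: [-0.5, 0.3, -7.1]
finger_gap: 0.0107
grip_force: 79.7
```

>>> apply_moves([
  {"xyz": [0,0,0.4],"turn": [0,0,0],"grip": 0},
  {"xyz": [0,0,0.8],"turn": [0,0,0],"grip": 0},
  {"xyz": [0,0,1.2],"turn": [0,0,0],"grip": 0},
  {"xyz": [0,0,1.6],"turn": [0,0,0],"grip": 0},
  {"xyz": [0,0,2.0],"turn": [0,0,0],"grip": 0},
  {"xyz": [0,0,2.0],"turn": [0,0,0],"grip": 0},
  {"xyz": [0,0,2.0],"turn": [0,0,0],"grip": 0},
  {"xyz": [0,0,2.0],"turn": [0,0,0],"grip": 0},
])

```text
clock: 8.58
tcp_pos: [0.5579, 0.2349, 0.0857]
orientation: [0.0, 0.8, 0.6, -0.0]
wrist_force: [0.7, -0.0, -6.5]
finger_gap: 0.0108
grip_force: 79.7
```

>>> apply_moves([
  {"xyz": [0,0,0.3],"turn": [0,0,0],"grip": 0},
  {"xyz": [0,0,0.6],"turn": [0,0,0],"grip": 0},
  {"xyz": [0,0,0.9],"turn": [0,0,0],"grip": 0},
  {"xyz": [0,0,1.2],"turn": [0,0,0],"grip": 0},
  {"xyz": [0,0,1.2],"turn": [0,0,0],"grip": 0},
  {"xyz": [0,0,1.2],"turn": [0,0,0],"grip": 0},
  {"xyz": [0,0,1.2],"turn": [0,0,0],"grip": 0},
])

```text
clock: 9.17
tcp_pos: [0.5579, 0.2348, 0.0846]
orientation: [0.0, 0.8, 0.6, -0.0]
wrist_force: [0.8, 0.2, -6.6]
finger_gap: 0.0106
grip_force: 79.7
```

>>> apply_moves([
  {"xyz": [0,0,0.3],"turn": [0,0,0],"grip": 0},
  {"xyz": [0,0,0.6],"turn": [0,0,0],"grip": 0},
  {"xyz": [0,0,0.8],"turn": [0,0,0],"grip": 0},
  {"xyz": [0,0,0.8],"turn": [0,0,0],"grip": 0},
  {"xyz": [0,0,0.8],"turn": [0,0,0],"grip": 0},
  {"xyz": [0,0,0.8],"turn": [0,0,0],"grip": 0},
])

```text
clock: 9.67
tcp_pos: [0.5579, 0.2348, 0.0837]
orientation: [0.0, 0.8, 0.6, -0.0]
wrist_force: [0.3, -0.1, -6.7]
finger_gap: 0.0108
grip_force: 79.7
```

```bash
python3 sv.py
```

```text
9.7167 [0.5579 0.2348 0.0837] [7.367e+01 1.000e-02 1.800e+02] F [-0.53  0.33 -5.53] T [ 0.037 -0.065 -0.008] g 0.010523607106771183 79.71140742301941
```

>>> apply_moves([
  {"xyz": [0,0,0.3],"turn": [0,0,0],"grip": 0},
  {"xyz": [0,0,0.6],"turn": [0,0,0],"grip": 0},
  {"xyz": [0,0,0.8],"turn": [0,0,0],"grip": 0},
  {"xyz": [0,0,0.8],"turn": [0,0,0],"grip": 0},
  {"xyz": [0,0,0.8],"turn": [0,0,0],"grip": 0},
  {"xyz": [0,0,0.8],"turn": [0,0,0],"grip": 0},
])

```text
clock: 10.22
tcp_pos: [0.5579, 0.2349, 0.083]
orientation: [0.0, 0.8, 0.6, -0.0]
wrist_force: [0.2, 0.8, -6.2]
finger_gap: 0.0106
grip_force: 79.7
```

>>> apply_moves([
  {"xyz": [0,0,0.2],"turn": [0,0,0],"grip": 0},
  {"xyz": [0,0,0.4],"turn": [0,0,0],"grip": 0},
  {"xyz": [0,0,0.4],"turn": [0,0,0],"grip": 0},
  {"xyz": [0,0,0.4],"turn": [0,0,0],"grip": 0},
  {"xyz": [0,0,0.4],"turn": [0,0,0],"grip": 0},
])

```text
clock: 10.63
tcp_pos: [0.5579, 0.2348, 0.0826]
orientation: [0.0, 0.8, 0.6, -0.0]
wrist_force: [-0.2, -0.8, -6.1]
finger_gap: 0.0105
grip_force: 79.9
```

```bash
python3 sv.py;python3 sv.py
```

```text
10.6833 [0.5579 0.2348 0.0826] [ 73.67   0.   180.  ] F [ 0.19 -0.9  -6.07] T [-0.013 -0.028  0.059] g 0.011046407890559466 79.85814571380615
10.7333 [0.5579 0.2348 0.0826] [ 73.67   0.   180.  ] F [-0.39  0.49 -6.11] T [-0.023 -0.012 -0.009] g 0.010451866699323811 79.85687255859375
```

Still free at 82.6. The home height computed for the TCP is about 81.6, so I'll continue in fine steps.

>>> apply_moves([
  {"xyz": [0,0,0.2],"turn": [0,0,0],"grip": 0},
  {"xyz": [0,0,0.4],"turn": [0,0,0],"grip": 0},
  {"xyz": [0,0,0.4],"turn": [0,0,0],"grip": 0},
  {"xyz": [0,0,0.4],"turn": [0,0,0],"grip": 0},
  {"xyz": [0,0,0.4],"turn": [0,0,0],"grip": 0},
])

```text
clock: 11.15
tcp_pos: [0.5579, 0.2348, 0.0822]
orientation: [0.0, 0.8, 0.6, -0.0]
wrist_force: [-0.8, -0.2, -5.7]
finger_gap: 0.0105
grip_force: 79.9
```

>>> apply_moves([
  {"xyz": [0,0,0.2],"turn": [0,0,0],"grip": 0},
  {"xyz": [0,0,0.4],"turn": [0,0,0],"grip": 0},
  {"xyz": [0,0,0.4],"turn": [0,0,0],"grip": 0},
  {"xyz": [0,0,0.4],"turn": [0,0,0],"grip": 0},
  {"xyz": [0,0,0.4],"turn": [0,0,0],"grip": 0},
])

```text
clock: 11.57
tcp_pos: [0.5579, 0.2349, 0.082]
orientation: [0.0, 0.8, 0.6, 0.0]
wrist_force: [-1.2, -1.7, -2.7]
finger_gap: 0.0105
grip_force: 80.4
```

```bash
python3 sv.py;python3 sv.py
```

```text
11.6167 [0.5579 0.2348 0.082 ] [ 73.67   0.   179.99] F [-1.31 -1.03 -2.48] T [-0.046  0.195 -0.015] g 0.010820016538604824 80.43678045272827
11.6667 [0.5579 0.2348 0.082 ] [ 73.67   0.   179.99] F [-1.49 -0.3  -1.95] T [-0.125  0.215  0.036] g 0.011037888201569358 80.47136306762695
```

>>> apply_moves([
  {"xyz": [0,0,0.2],"turn": [0,0,0],"grip": 0},
  {"xyz": [0,0,0.3],"turn": [0,0,0],"grip": 0},
  {"xyz": [0,0,0.3],"turn": [0,0,0],"grip": 0},
  {"xyz": [0,0,0.3],"turn": [0,0,0],"grip": 0},
  {"xyz": [0,0,0.3],"turn": [0,0,0],"grip": 0},
])

```text
clock: 12.08
tcp_pos: [0.5579, 0.2348, 0.0819]
orientation: [0.0, 0.8, 0.6, 0.0]
wrist_force: [-4.3, -1.2, 2.7]
finger_gap: 0.0105
grip_force: 81.3
```

```bash
python3 sv.py;python3 sv.py;python3 sv.py
```

```text
12.1333 [0.5579 0.2348 0.0819] [ 73.67   0.   179.98] F [-3.49 -1.72  3.66] T [-0.239  0.573 -0.012] g 0.010260457155269334 81.32936596870422
12.1833 [0.5579 0.2348 0.0819] [ 73.67  -0.   179.98] F [-3.84 -1.31  4.35] T [-0.263  0.671  0.057] g 0.01033954193501981 81.39869213104248
12.2333 [0.5579 0.2348 0.0819] [ 73.67   0.   179.98] F [-3.55 -1.67  4.04] T [-0.346  0.684  0.097] g 0.0109005681993513 81.46737456321716
```

>>> apply_moves([
  {"xyz": [-0.1,-0.2,0],"turn": [0,0,0],"grip": 0},
  {"xyz": [-0.3,-0.4,0],"turn": [0,0,0],"grip": 0},
  {"xyz": [-0.3,-0.4,0],"turn": [0,0,0],"grip": 0},
  {"xyz": [-0.3,-0.4,0],"turn": [0,0,0],"grip": 0},
  {"xyz": [-0.3,-0.4,0],"turn": [0,0,0],"grip": 0},
])

```text
clock: 12.65
tcp_pos: [0.5579, 0.2348, 0.0818]
orientation: [0.0, 0.8, 0.6, 0.0]
wrist_force: [-3.5, -0.7, 4.8]
finger_gap: 0.0103
grip_force: 81.5
```

```bash
python3 sv.py;python3 sv.py;python3 sv.py
```

```text
12.7 [0.5579 0.2348 0.0818] [ 7.3670e+01 -3.0000e-02  1.7995e+02] F [-3.85 -1.54  5.02] T [-0.199  0.459  0.012] g 0.010272816062762759 81.50810122489929
12.75 [0.5579 0.2348 0.0818] [ 7.3670e+01 -3.0000e-02  1.7995e+02] F [-3.24 -0.99  5.74] T [-0.193  0.454  0.013] g 0.010751938619392666 81.50861263275146
12.8 [0.5579 0.2348 0.0818] [ 7.3670e+01 -3.0000e-02  1.7995e+02] F [-3.68 -2.21  4.83] T [-0.233  0.481  0.007] g 0.010627070525915678 81.51077628135681
```

>>> apply_moves([
  {"xyz": [-0.2,-0.3,0],"turn": [0,0,0],"grip": 0},
  {"xyz": [-0.4,-0.6,0],"turn": [0,0,0],"grip": 0},
  {"xyz": [-0.4,-0.6,0],"turn": [0,0,0],"grip": 0},
  {"xyz": [-0.4,-0.6,0.1],"turn": [0,0,0],"grip": 0},
  {"xyz": [-0.4,-0.6,0.1],"turn": [0,0,0],"grip": 0},
  {"xyz": [-0.4,-0.6,0.1],"turn": [0,0,0],"grip": 0},
])

```text
clock: 13.3
tcp_pos: [0.5578, 0.2348, 0.0818]
orientation: [0.0, 0.8, 0.6, 0.001]
wrist_force: [1.2, 0.9, 5.0]
finger_gap: 0.0109
grip_force: 81.4
```

```bash
python3 sv.py;python3 sv.py;python3 sv.py s2
```

```text
13.35 [0.5578 0.2348 0.0818] [ 7.367e+01 -6.000e-02  1.799e+02] F [1.55 0.42 4.46] T [ 0.192 -0.431  0.042] g 0.010634998264417979 81.3509202003479
13.4 [0.5577 0.2348 0.0818] [ 7.3670e+01 -6.0000e-02  1.7991e+02] F [2.47 1.05 3.88] T [ 0.253 -0.476 -0.021] g 0.010573865030590348 81.35994672775269
13.45 [0.5578 0.2348 0.0818] [ 7.367e+01 -6.000e-02  1.799e+02] F [2.2  0.12 4.32] T [ 0.233 -0.572 -0.053] g 0.010812143210693364 81.38679027557373
```

View pics/s2.png

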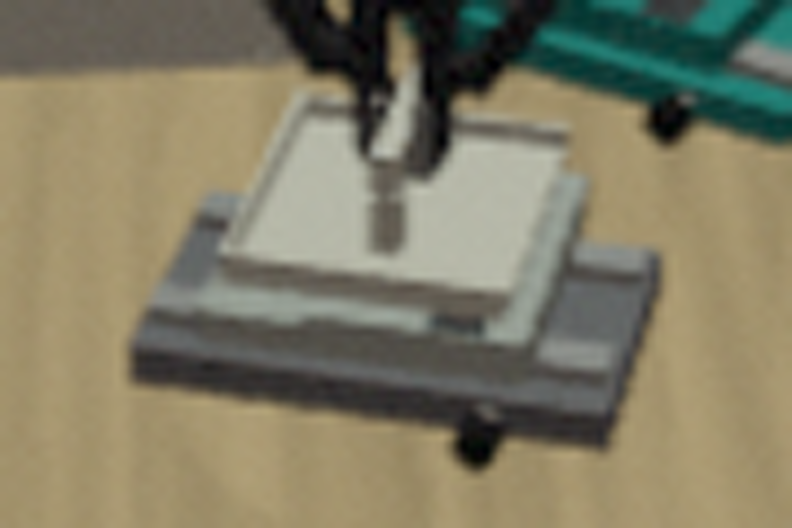

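The side view shows the tray low and level on the seat. The groove insert at (460,322) is half covered by the tray's edge. The lateral force has changed sign with less than 0.2 mm of motion, so the feet are captured. I'll centre out the lateral force and check that the tray is down firmly.

>>> apply_moves([
  {"xyz": [0.1,0.2,0],"turn": [0,0,0],"grip": 0},
  {"xyz": [0.2,0.3,0],"turn": [0,0,0],"grip": 0},
  {"xyz": [0.2,0.3,0.2],"turn": [0,0,0],"grip": 0},
  {"xyz": [0.2,0.3,0.2],"turn": [0,0,0],"grip": 0},
  {"xyz": [0.2,0.3,0.2],"turn": [0,0,0],"grip": 0},
])

```text
clock: 13.87
tcp_pos: [0.5577, 0.2348, 0.0818]
orientation: [0.0, 0.8, 0.6, 0.001]
wrist_force: [1.5, 0.1, 6.9]
finger_gap: 0.0106
grip_force: 81.9
```

```bash
python3 sv.py;python3 sv.py;python3 sv.py
python3 - <<'E'
from h import *
s=st(); c=cam("wrist"); P=cloud(c); t=s["tcp_pos"]
V,U=np.mgrid[:384,:512]
Rt=R.from_quat(np.roll(s["orientation"],-1)).as_matrix(); Q=(P-t)@Rt*1000
b=(V<262)&(abs(Q[...,1])<50)&(Q[...,0]>15)&(Q[...,0]<54)&(Q[...,2]>12)&(Q[...,2]<26)
q=P[b]; A=np.c_[Q[b][:,:2],np.ones(b.sum())]; print("floor z",np.median(q[:,2]),np.linalg.lstsq(A,q[:,2]*1000,rcond=None)[0])
m=(np.linalg.norm(P[...,:2]-[.56,.234],axis=2)<.16)
for n,lo,hi in(("tray",.06,.08),("blk",.042,.056)):
    q=P[m&(V<262)&(P[...,2]>lo)&(P[...,2]<hi)]*1000
    if len(q)>30: print(n,len(q),cv2.minAreaRect(q[:,:2].astype(np.float32)),np.median(q[:,2]))
E
```

```text
13.9167 [0.5578 0.2348 0.0818] [ 7.3670e+01 -4.0000e-02  1.7993e+02] F [0.77 0.84 6.61] T [ 0.208 -0.391 -0.013] g 0.010382353015606551 81.85306191444397
13.9667 [0.5577 0.2348 0.0817] [ 7.3670e+01 -4.0000e-02  1.7993e+02] F [1.13 1.4  5.43] T [ 0.2   -0.409 -0.049] g 0.010724012711291617 81.85368776321411
14.0167 [0.5577 0.2347 0.0817] [ 7.3670e+01 -4.0000e-02  1.7993e+02] F [1.58 1.53 6.19] T [ 0.224 -0.395  0.036] g 0.010733290059539232 81.85310125350952
floor z 0.06400676806048586 [2.60458297e-03 4.32401991e-03 6.39253403e+01]
tray 27212 ((563.6884155273438, 254.48904418945312), (81.5376968383789, 116.0791244506836), 73.70938110351562) 64.11522939136216
blk 1879 ((562.3215942382812, 251.21961975097656), (90.21256256103516, 134.97344970703125), 73.66190338134766) 49.64203526719295
```

The floor height is 64.0 mm against 64.3 expected at home (69 if still on the deck). The tray is level and its lateral force is near zero, so it is home. I'll ease the grip first to let it settle, then open.

>>> apply_moves([
  {"xyz": [0,0,0],"turn": [0,0,0],"grip": 0},
  {"xyz": [0,0,0],"turn": [0,0,0],"grip": 0},
  {"xyz": [0,0,0],"turn": [0,0,0],"grip": 0},
  {"xyz": [0,0,0],"turn": [0,0,0],"grip": 0},
], force=20)

```text
clock: 14.4
tcp_pos: [0.5577, 0.2348, 0.0818]
orientation: [0.0, 0.8, 0.6, 0.001]
wrist_force: [1.1, 1.0, 6.3]
finger_gap: 0.0105
grip_force: 81.9
```

>>> apply_moves([
  {"xyz": [0,0,0],"turn": [0,0,0],"grip": 0.2},
  {"xyz": [0,0,0],"turn": [0,0,0],"grip": 0.3},
  {"xyz": [0,0,0],"turn": [0,0,0],"grip": 0.5},
  {"xyz": [0,0,0],"turn": [0,0,0],"grip": 0.6},
  {"xyz": [0,0,0],"turn": [0,0,0],"grip": 0.6},
  {"xyz": [0,0,0],"turn": [0,0,0],"grip": 0.6},
  {"xyz": [0,0,0],"turn": [0,0,0],"grip": 0.6},
])

```text
clock: 14.98
tcp_pos: [0.5569, 0.2345, 0.0809]
orientation: [-0.0, 0.8, 0.6, -0.0]
wrist_force: [1.0, 0.0, 0.3]
finger_gap: 0.0512
grip_force: 0.0
```

```bash
python3 sv.py
```

```text
15.0333 [0.557  0.2345 0.081 ] [ 7.3670e+01  1.0000e-02 -1.7999e+02] F [-0.28 -0.23 -0.43] T [ 0.008 -0.039 -0.057] g 0.05107751140516626 0.0
```

Released with no contact. I'll retreat straight up and back off towards -y for a look.

>>> apply_moves([
  {"xyz": [0,0,-5],"turn": [0,0,0],"grip": 0.6},
  {"xyz": [0,0,-20],"turn": [0,0,0],"grip": 0.6},
  {"xyz": [0,0,-45],"turn": [0,0,0],"grip": 0.6},
  {"xyz": [0,0,-75],"turn": [0,0,0],"grip": 0.6},
  {"xyz": [0,0,-105],"turn": [0,0,0],"grip": 0.6},
  {"xyz": [-30,0,-135],"turn": [0,0,0],"grip": 0.6},
  {"xyz": [-60,0,-160],"turn": [0,0,0],"grip": 0.6},
  {"xyz": [-80,0,-180],"turn": [0,0,0],"grip": 0.6},
  {"xyz": [-90,0,-190],"turn": [0,0,0],"grip": 0.6},
  {"xyz": [-90,0,-190],"turn": [0,0,0],"grip": 0.6},
  {"xyz": [-90,0,-190],"turn": [0,0,0],"grip": 0.6},
  {"xyz": [-90,0,-190],"turn": [0,0,0],"grip": 0.6},
])

```text
clock: 16.03
tcp_pos: [0.5316, 0.1489, 0.2697]
orientation: [-0.001, 0.8, 0.6, -0.001]
wrist_force: [0.2, -0.2, -0.7]
finger_gap: 0.0512
grip_force: 0.0
```

>>> apply_moves([
  {"xyz": [0,0,0],"turn": [0,0,0],"grip": 0.6},
  {"xyz": [0,0,0],"turn": [0,0,0],"grip": 0.6},
  {"xyz": [0,0,0],"turn": [0,0,0],"grip": 0.6},
  {"xyz": [0,0,0],"turn": [0,0,0],"grip": 0.6},
  {"xyz": [0,0,0],"turn": [0,0,0],"grip": 0.6},
  {"xyz": [0,0,0],"turn": [0,0,0],"grip": 0.6},
])

```text
clock: 16.53
tcp_pos: [0.5318, 0.1484, 0.2709]
orientation: [-0.0, 0.8, 0.6, -0.0]
wrist_force: [-0.2, 0.4, -0.5]
finger_gap: 0.0509
grip_force: 0.0
```

Run:
```python
from h import *
c=cam("wrist"); s=st(); print(s["clock"],s["tcp_pos"],s["wrist_force"]); P=cloud(c)
m=(np.linalg.norm(P[...,:2]-[.56,.234],axis=2)<.14)
for n,lo,hi in(("floor",.061,.067),("lip",.07,.078),("bar",.104,.116),("deck",.048,.0525),("ledge",.0435,.047),("bed",.02,.036)):
    q=P[m&(P[...,2]>lo)&(P[...,2]<hi)]*1000
    if len(q)>30: print(n,len(q),cv2.minAreaRect(q[:,:2].astype(np.float32)),np.median(q[:,2]))
q=P[m&(P[...,2]>.061)&(P[...,2]<.067)]*1000; A=np.c_[q[:,:2]-[560,234],np.ones(len(q))]; print("floor plane",np.linalg.lstsq(A,q[:,2],rcond=None)[0])
cv2.imwrite("pics/w3.png",cv2.resize(c["color"],(768,576)))
```

```text
16.5833 [0.53181182 0.14832441 0.27103904] [ 0.49082456 -0.50865218  0.74705587]
floor 11200 ((559.6383666992188, 233.46728515625), (117.31399536132812, 111.7591323852539), 73.67314910888672) 63.94065387157118
lip 1458 ((557.4810791015625, 233.974609375), (124.27864074707031, 115.20325469970703), 73.5075454711914) 72.78990798419652
bar 1031 ((559.8790893554688, 232.92718505859375), (69.2900619506836, 11.537056922912598), 73.57514953613281) 109.76961868729887
deck 727 ((618.4590454101562, 215.734375), (125.065673828125, 7.0857439041137695), 73.50679779052734) 49.8533123165288
ledge 519 ((553.0385131835938, 232.64584350585938), (126.57503509521484, 131.76441955566406), 71.26741027832031) 44.96724105648554
bed 4691 ((555.2130126953125, 220.83192443847656), (144.96974182128906, 198.7980499267578), 73.61844635009766) 22.14966664910274
floor plane [ 3.56718058e-03 -8.56967611e-04  6.39526213e+01]
```

View pics/w3.png

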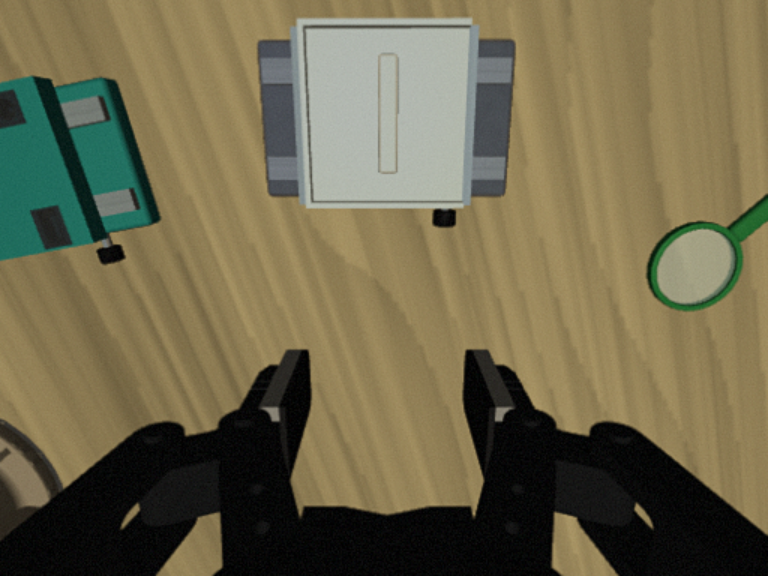

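The tray sits square on the grey seat at (298–478, 18–208). The bar top is at 109.8 mm (110.3 expected), the lip at 72.8 (73.3) and the floor at 63.95 (64.3). All three agree with the home position, and the gripper is clear, so I'm handing in.

```bash
python3 -c "
from h import *
print(ticket.hand_in())"
```

```text
the job is handed in; nothing more can be done
None
```

The tray is on the seat block with its measured heights matching all three feet home. It was released with the gripper clear and handed in at about 17 s; the hand-in gave no verdict.

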